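Press the keyed arbor into the contact-wheel hub

ROBOT

A 6-joint arm with a two-finger parallel gripper is mounted at the origin on the work surface. World frame = base frame: x ahead of the robot, y to its left, z up, the work surface at z = 0. Lengths are in mm, angles in degrees, forces in N, time in s.
With the tool pointing down it reaches from about 375 to 925 mm from the base axis. Payload 5.7 kg.
Tool frame: the origin (TCP) lies midway between the tips of the shut fingers; the grasp point (between the pads) lies 19 mm behind it; z points along the fingers, y is the line along which they close (so a half turn about z gives the same grasp; the last joint's range is limited). The gripper opens to 85 mm and grips with 20 to 120 N. Pads are 22 mm wide; open, the fingers measure 114 mm over their backs; the gripper's body (76 mm by 85 mm) begins 54 mm behind the grasp point. The pads swing forward as they close: fully open they stand 13 mm farther back than shut.
Start: joints at [65.14, 20.558, 86.54, -0, 72.909, -6.595], TCP at [188.049, 569.738, 231.267] pointing down, gripper open.
Joint ranges: [-170.27, 170.27], [-57.76, 135], [12.27, 136.19], [-55.21, 235.2], [11.17, 155.16], [-170.74, 170.74]. Speed limits (degrees/s): [136.94, 136.94, 180, 180, 180, 180].

INTERFACE

Orientations are given as a 3x3 rotation matrix whose columns are the frame's x, y, z axes.
In Python, from cell import r gives the robot as it stands.
- The arm moves only by the shell command python3 -m jog 'ROWS' [FORCE]. ROWS is JSON, a list that holds one entry, the list of rows, each a list of 7 numbers: the shift along the tool's x, y, z in cm, then the turn, a rotation vector about the tool's x, y, z in degrees, then the closure, from 0 (fully open) to 1 (shut). A call has 1 to 12 rows; each row is the pose to reach, as a shift and turn from the pose commanded when the call began, along the tool's axes at that moment; what a row does not reach only later rows make up. A row lasts 1/12 s, in which the tool goes at most 41.7 mm and 7.16 degrees, less where a joint would pass 70% of its speed; a pose out of reach is approached as far as the arm can. A call with a gripper value outside its range is refused whole. The fingers move at their own pace and stop on an object; FORCE is the grip in N (left out, the last holds). Time passes only in rows, so rows that repeat a pose let the fingers close. It gives the time, the measured TCP pose, the force, the opening and the grip force at its end, in the units of the state.
- r.get_obs(): the state, without advancing time (a new reading comes with each control period).
- r.get_image(name): name is "scene" or "top"; returns a dict with "pixels" (400x640x3 uint8, red, green, blue), "range_z" (400x640 float32, mm along the optical axis (not along the pixel's ray), 0 where there is no reading), "fx", "fy", "cx", "cy" (pixels), "D" ([k1, k2, p1, p2, k3] as OpenCV has them; the pictures are not rectified), "eye" and "attitude" of the camera in the world. Camera axes: x right, y down, z forward; pixel columns grow to the right and rows downward; lengths in mm; the calibration is good to about 2 mm. A picture is of the moment at which its call begins.
- r.hand_in(): hands the job in; it is judged then, once.
The state is a dict: "t": time; "joint_pos": joint angles; "joint_velocities": joint speeds; "joint_efforts": joint torques, N m; "tool_pos": TCP position; "eef_rot": TCP orientation; "wrist_force": force on the tool from outside, world axes, zero at the start; "torque": the same for the moment, N m; "gripper_width": finger opening in mm; "grip_force": force on a finger pad.
Only numpy, scipy, OpenCV 4.12 (cv2) and the standard library are available. Lean on these libraries where they do the work, as an engineer would, in place of code of your own. Each camera call takes 0.05 s, during which the arm holds its last target. There are 200 camera calls.

TASK

Rebuild the grinder's contact wheel. First clear up what came off it: put the two worn bearings and the hexagon nut that lie in front of the wheel into the parts bins, each into the bin that already holds its own kind. Then take the arbor with the key from the rack, push it down into the wheel's hub, turn it until the key slips into the keyway, and keep pushing against the spring in the bore until the collar sits flush on the hub face; finish while still gripping the arbor and holding it pressed fully home (do not let go), and leave the plain arbor, the spanner and the oil bottle where they are.

Things in the scene. Friction and masses are not known exactly. Their poses are not given: they have to be found in the camera images.
- hub_mouth (a point): Centre of the bore at the hub's upper face, 80 mm above the bench; the hub is aluminium, 60 mm across, and fixed. Its vertical bore is 25.8 mm in diameter, with one keyway: a slot 10 mm wide and 4.7 mm deep, open at the face, down the whole bore. x points from the bore's axis to the keyway, z up.
- wheel: The grinder's contact wheel that carries the hub: 160 mm across, 5 grey spokes, dark red serrated rubber tyre; lying flat, clamped on a round steel plate 200 mm across, fixed. Origin on the bench under the bore, axes as for hub_mouth. Apart from the hub nothing on it is higher than 76 mm. A black grub screw in the hub's side is on the keyway's side.
- wave_spring (a joint): How far the spring seat in the bore is pushed down, m: 0 = free, its top 47 mm below the hub face; 0.005 = arbor fully home. It pushes up with 6.6 N at 0 and 1.1 N more per mm, about 12 N when the arbor is home (7 to 9 N of push besides the arbor's weight). By its weight alone the arbor stays 5 mm short of home.
- arbor_mid (a point): The keyed steel arbor, 104 mm tall, 0.34 to 0.46 kg, upright in a hole of the rack, foot 13 mm down in it. Point: on its axis, half-way up, at the underside of its collar (36 mm across, 8 mm high, with a black mark on the key's side); z up, x to the key's side. Home means this point at hub_mouth, x along hub_mouth's x: collar on the hub face.
- arbor_grip (a point): Centre of the arbor's grip block, 25 mm above arbor_mid, axes alike: a steel block with two flats 20 mm apart (faces square to y), 30 mm wide along x, 34 mm high, starting at the collar's top. A threaded stub 12 mm across stands 10 mm above it.
- arbor_key (a point): Centre of the key on the arbor, 20 mm below arbor_mid and 14 mm out along x: brass, round-ended, 8 mm wide, rising 4 mm out of the shaft, from 16 to 48 mm above the foot. The shaft below the collar is 24 mm in diameter and 52 mm long; its lowest 16 mm are plain, the foot bevelled for 4 mm (to 19 mm across).
- plain_arbor_mid (a point): The other arbor in the rack (0.42 kg): the same, but with no key and no mark and with a longer stub, 26 mm. Not wanted. Point and axes as for arbor_mid.
- arbor_rack: Wooden rack block, 200 (x) by 80 (y) by 28 mm, fixed; origin at the centre of its underside. Two blind holes 13 mm deep, at x = -55 and +55 mm.
- bearing_a_mid (a point): Worn ball bearing lying flat on the bench: a steel ring 47 mm across and 14 mm high with black shield, 0.105 kg. Point at its centre, 7 mm above its underside; z is its axis.
- bearing_b_mid (a point): The second worn bearing, the same.
- nut_mid (a point): Hexagon nut lying flat on the bench: dark steel, 30 mm across flats, 16 mm high, 0.064 kg. Point at its centre, 8 mm above its underside; one pair of flats is square to x, the other pairs at 60 and 120 degrees from it.
- bearing_bin_floor (a point): Fixed open grey bin that already holds two bearings at its +x end (x from 22 to 70 mm from this point). Outside 150 (x) by 120 (y) by 38 mm high, walls and floor 4 mm. Point: centre of the inner floor. The rest of the floor, x from -71 to 20 mm, is free.
- nut_bin_floor (a point): Fixed open grey bin, the same, that already holds three hexagon nuts at its +x end (x from 32 to 69 mm).
- wrench: Bystander: spanner 150 mm long, 8 mm high, lying on the bench between the wheel and the bins. Origin at the middle of its underside.
- oil_bottle: Bystander: clear plastic oil bottle, 48 mm across, 130 mm high, standing beyond the wheel. Origin at the centre of its underside.
Mind the look-alikes: they are no part of the job. Leave any orange look-alike of the part that bears arbor_mid alone.

How it is judged (in metres and radians):
On the way, in this order (a step that is already met when the one before it is completed fails the run):
1. both worn bearings and the nut lie in the bins of their kind, let go (x of bearing_a_mid in the frame of bearing_bin_floor between -0.071 and 0.071 m and y of bearing_a_mid in the frame of bearing_bin_floor between -0.056 and 0.056 m and z of bearing_a_mid in the frame of bearing_bin_floor between 0 and 0.034 m and x of bearing_b_mid in the frame of bearing_bin_floor between -0.071 and 0.071 m and y of bearing_b_mid in the frame of bearing_bin_floor between -0.056 and 0.056 m and z of bearing_b_mid in the frame of bearing_bin_floor between 0 and 0.034 m and x of nut_mid in the frame of nut_bin_floor between -0.071 and 0.071 m and y of nut_mid in the frame of nut_bin_floor between -0.056 and 0.056 m and z of nut_mid in the frame of nut_bin_floor between 0 and 0.034 m and contact force between the fingers and bearing_a below 0.3 N and contact force between the fingers and bearing_b below 0.3 N and contact force between the fingers and nut below 0.3 N), for 0.2 s.
2. the keyed arbor is pressed fully home in the hub, key in the keyway, and gripped (z of arbor_mid in the frame of hub_mouth between -0.003 and 0.002 m and horizontal distance between arbor_mid and hub_mouth below 0.0025 m and angle between the x axis of arbor_mid and the x axis of hub_mouth, either way round below 0.12 rad and angle between arbor_mid's own z axis and vertical below 0.06 rad and value of joint wave_spring above 0.003 m and contact force between the fingers and arbor above 3 N), for 0.2 s.
At the end, for the whole second after the job is handed in: Both worn bearings lie in the bearing bin and the nut in the nut bin, let go. The arbor is in the hub, upright (0.06 rad), centred within 2.5 mm, key in the keyway (0.12 rad), collar within 2 mm of the hub face, spring down over 3 mm, at rest, and the fingers still grip it (over 3 N) (all of step 1 and all of step 2 and linear speed of arbor below 0.01 m/s); the arm keeps its last pose, push and grip.
It fails at once if the plain arbor, the spanner or the oil bottle is moved by more than 40 mm (distance of any of plain_arbor_mid, wrench, oil_bottle from where it was at the start of the episode above 0.04 m).
It also fails if it takes over 72 s, if anything falls off the work surface, if the arm or the gripper's body presses on something with over 40 N, if the wrist force passes 120 N, or if a joint passes its speed limit or range.

## Working session

There is one attempt and no reset: what is moved stays moved. The work goes in short steps, Python scripts to look and compute and a shell command to move; the robot and the scene stay as the last step left them, time stands still between calls to the robot, and variables do not carry over. Pictures are saved under pics/ and viewed, at most 10 in all, crops included, and the job is handed in when it is done.

```bash
ls; mkdir -p pics
cat > h.py <<'E'
import numpy as np, cv2
from cell import r
def snap(name,tag):
    d=r.get_image(name); np.savez(f'pics/{tag}.npz',**{k:np.array(v) for k,v in d.items()})
    cv2.imwrite(f'pics/{tag}.png',d['pixels'][:,:,::-1]); return d
def load(tag): return dict(np.load(f'pics/{tag}.npz'))
def cloud(d):
    K=np.array([[d['fx'],0,d['cx']],[0,d['fy'],d['cy']],[0,0,1]],float)
    v,u=np.mgrid[0:400,0:640]
    p=cv2.undistortPoints(np.stack([u,v],-1).reshape(-1,1,2).astype(np.float64),K,np.array(d['D'],float)).reshape(400,640,2)
    z=d['range_z'].astype(float)[...,None]
    c=np.concatenate([p*z,z],-1)
    return c@np.array(d['attitude']).T+np.array(d['eye'])
E
python3 - <<'E'
from h import *
for n in('scene','top'):
    d=snap(n,n+'0'); print(n,d['eye'],np.round(d['attitude'],3).tolist(),d['fx'])
    P=cloud(d); print([ (c,np.round(P[c]).tolist()) for c in [(200,320),(100,100),(300,500)]])
o=r.get_obs(); print(o)
E
```

```text
pics
scene [999.3909145  728.48936189 759.76337854] [[-0.83, 0.352, -0.433], [0.557, 0.548, -0.624], [0.017, -0.759, -0.651]] 361.8944540429431
[((200, 320), [483.0, -8.0, 0.0]), ((100, 100), [978.0, -624.0, 236.0]), ((300, 500), [319.0, 561.0, -0.0])]
top [ 302.34809242   63.26402034 1203.99216452] [[-0.013, -0.974, 0.224], [-1.0, 0.012, -0.006], [0.003, -0.224, -0.975]] 508.62770864295425
[((200, 320), [591.0, 75.0, 13.0]), ((100, 100), [847.0, 615.0, 29.0]), ((300, 500), [350.0, -342.0, -1.0])]
{'t': 0.1, 'joint_pos': array([ 6.51405548e+01,  2.05953819e+01,  8.65938580e+01,  5.62952720e-04,
        7.29079262e+01, -6.59285015e+00]), 'joint_velocities': array([ 0.09901684, -0.10841778, -0.1164125 ,  0.01943527,  0.02925571,
       -0.07389334]), 'joint_efforts': array([ 5.02518615e-04, -5.28651595e+01, -2.79352033e+01, -3.24748910e-06,
        4.91024199e-03, -2.51559712e-06]), 'tool_pos': array([187.78620569, 569.20401241, 230.5141644 ]), 'eef_rot': array([[-9.49607401e-01,  3.13441005e-01, -7.21454082e-04],
       [ 3.13441769e-01,  9.49606183e-01, -1.53478522e-03],
       [ 2.04032635e-04, -1.68357725e-03, -9.99998562e-01]]), 'wrist_force': array([-0.37337419, -1.47996256, -0.40866007]), 'torque': array([ 0.05715855, -0.03614287,  0.00669417]), 'grip_force': 0.0, 'gripper_width': 85.64250488704936}
```

View pics/top0.png

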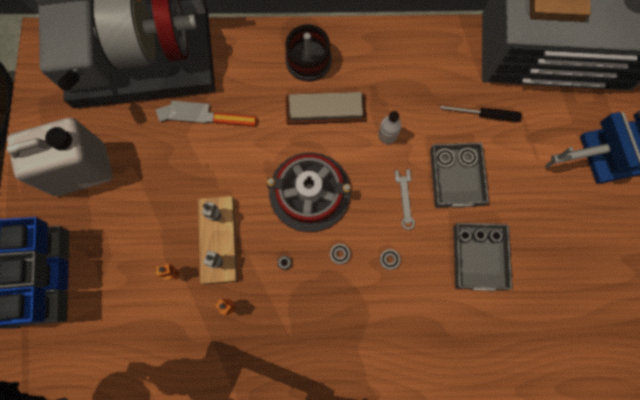

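View pics/scene0.png

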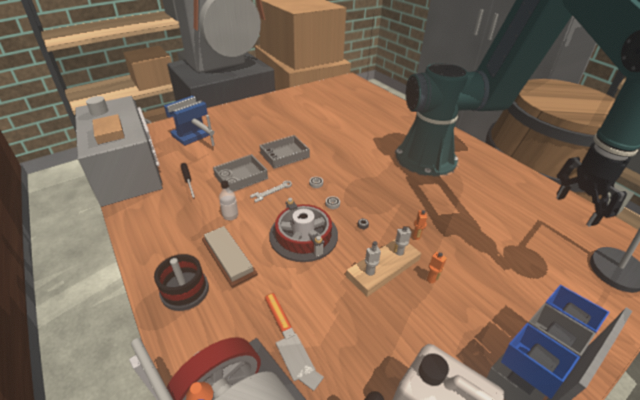

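The top view shows the nut at (284,263), bearings at (340,253) and (390,260), the bearing bin at (459,175), the nut bin at (483,257), the hub at (309,183) and the rack at (217,240). Arbor candidates are two steel ones in the rack, at (211,210) and (213,260), and two orange look-alikes at (164,270) and (224,307), which I leave alone. I'll measure everything and crop the rack and hub.

```bash
cat > m.py <<'E'
from h import *
for n in('top','scene'):
    d=load(n+'0');P=cloud(d); Z=P[...,2]; X=P[...,0]; Y=P[...,1]
    def comp(zlo,zhi,box,amin=20):
        m=((Z>zlo)&(Z<zhi)&(X>box[0])&(X<box[1])&(Y>box[2])&(Y<box[3])).astype(np.uint8)
        k,l,s,_=cv2.connectedComponentsWithStats(m)
        for i in range(1,k):
            if s[i,4]<amin: continue
            q=P[l==i]; (c,w,a)=cv2.minAreaRect(q[:,:2].astype(np.float32))
            print('  px',s[i,:5].tolist(),'mid',np.round(c,1),np.round(w,1),round(a,1),'z',np.round(np.percentile(q[:,2],[5,50,95]),1))
    print(n,'small');comp(5,20,(330,520,-150,200))
    print('bins');comp(25,45,(350,750,-420,-120),60)
    print('rack');comp(20,34,(330,650,200,400),60)
    print('arbors');comp(40,140,(330,650,200,450))
    print('hub');comp(77,85,(480,680,0,200))
    print('bench');print(np.median(Z[(X>400)&(X<500)&(abs(Y)<200)]))
a=cv2.imread('pics/top0.png'); b=cv2.imread('pics/scene0.png')
f=lambda i,x,y,w,h,s:cv2.resize(i[y:y+h,x:x+w],None,fx=s,fy=s,interpolation=cv2.INTER_CUBIC)
c=np.hstack([f(a,190,190,66,100,4.),f(a,266,145,88,100,4.)]) ; e=f(b,260,190,170,110,3.6)
print(c.shape,e.shape)
cv2.imwrite('pics/c1.png',np.vstack([c[:, :612],e[:200,:0] if 0 else np.zeros((0,612,3),np.uint8)]));cv2.imwrite('pics/c2.png',e)
E
python3 m.py
```

```text
top small
  px [298, 229, 19, 3, 33] mid [517.7 106.5] [ 4.4 43. ] 0.8 z [ 5.4  9.2 14.4]
  px [329, 244, 20, 20, 262] mid [461.4  32.3] [44.8 44.9] 88.9 z [ 8.5 12.5 16.4]
  px [379, 249, 21, 20, 266] mid [447.8 -86.4] [45.6 45.2] 60.3 z [ 8.7 12.5 16.7]
  px [277, 255, 14, 15, 150] mid [443.1 161.8] [30.5 31.4] 34.0 z [ 9.1 15.2 18.4]
bins
  px [432, 142, 57, 64, 625] mid [ 647.5 -261. ] [153.7 121. ] 1.3 z [26.3 34.8 39.8]
  px [456, 223, 56, 68, 665] mid [ 449.2 -300.7] [121.1 154.8] 87.0 z [26.3 34.9 40. ]
rack
  px [198, 196, 38, 88, 2445] mid [497.9 317.9] [202.3  81.5] 4.0 z [23.2 27.1 31. ]
arbors
  px [202, 201, 18, 19, 250] mid [551.3 319.1] [27.  32.8] 72.0 z [ 70.1 105.2 133.6]
  px [203, 250, 19, 18, 234] mid [442.8 310.6] [27.5 34.5] 73.6 z [ 72.2 106.  117.9]
  px [155, 264, 21, 16, 255] mid [419.6 417.2] [33.4 33.1] 2.4 z [ 54.8  89.1 103.4]
  px [215, 299, 19, 13, 201] mid [343.8 284.4] [32.8 26.8] 88.9 z [ 57.3  90.9 103.3]
hub
  px [295, 171, 27, 25, 334] mid [615.2 101.3] [59.7 58.2] 87.2 z [77.4 79.4 82.8]
bench
-0.6353376222944007
scene small
  px [310, 177, 13
[... 288 characters left out ...]
.1 153.9] 88.2 z [26.1 33.9 40.3]
  px [213, 154, 55, 34, 408] mid [ 646.7 -262. ] [149.7 125.9] 2.3 z [25.9 34.4 40. ]
rack
  px [347, 239, 74, 53, 1487] mid [497.8 317.6] [202.1  83.1] 4.1 z [24.3 27.6 29.9]
arbors
  px [414, 210, 13, 22, 191] mid [346.6 286.5] [29.1 32. ] 15.1 z [ 45.7  77.  102.8]
  px [394, 226, 18, 27, 305] mid [444.1 316.4] [29.6 33.5] 76.9 z [ 46.3  86.9 116.4]
  px [365, 241, 16, 31, 341] mid [554.5 324.2] [27.7 33.6] 69.9 z [ 46.6  92.9 131.8]
  px [429, 252, 18, 23, 280] mid [425.7 418.8] [29.8 35.5] 11.3 z [ 51.9  78.1 102.2]
hub
  px [293, 209, 21, 15, 222] mid [614.1  99.1] [58.3 55.9] 59.0 z [78.1 80.1 82.4]
bench
0.7547460554208101
(400, 616, 3) (396, 612, 3)
```

View pics/c1.png

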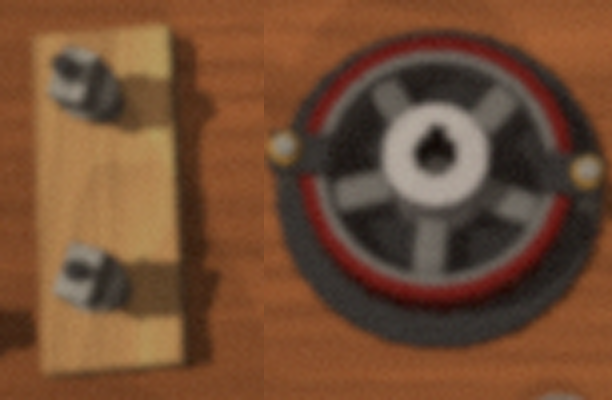

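View pics/c2.png

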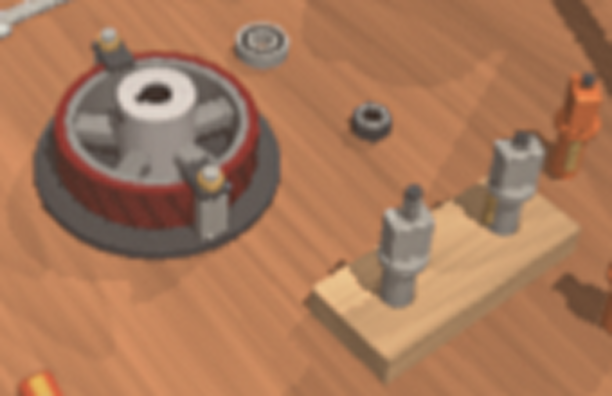

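Rack candidates are (211,210), with a long stub and no key, and (213,260), with a short stub and the brass key visible in the scene crop at (489,208). The keyed arbor is therefore the one at world (443,312). The orange ones are ignored. In the hub crop the keyway points to image-up, about world +x. I'll start with the nut.

```bash
cat > w.py <<'E'
import sys
from h import *
# usage: w.py x y z yawOfToolX  -> row from measured pose
from scipy.spatial.transform import Rotation as Ro
o=r.get_obs(); R=o['eef_rot']; x,y,z,a=map(float,sys.argv[1:5]); a=np.radians(a)
T=np.array([[np.cos(a),np.sin(a),0],[np.sin(a),-np.cos(a),0],[0,0,-1]])
print('row',np.round(R.T@(np.array([x,y,z])-o['tool_pos'])/10,2),np.round(Ro.from_matrix(R.T@T).as_rotvec(degrees=True),2), 'j6',o['joint_pos'][5])
E
python3 -m jog '[[[-37,-30.75,8.1,0,0,-18.3,0],[-37,-30.75,8.1,0,0,-18.3,0],[-37,-30.75,8.1,0,0,-18.3,0],[-37,-30.75,8.1,0,0,-18.3,0],[-37,-30.75,8.1,0,0,-18.3,0],[-37,-30.75,8.1,0,0,-18.3,0],[-37,-30.75,8.1,0,0,-18.3,0],[-37,-30.75,8.1,0,0,-18.3,0],[-37,-30.75,8.1,0,0,-18.3,0.3],[-37,-30.75,8.1,0,0,-18.3,0.3],[-37,-30.75,8.1,0,0,-18.3,0.3],[-37,-30.75,8.1,0,0,-18.3,0.3]]]' 40; python3 w.py 443 161.5 3 180
```

```text
t: 1.1
tool_pos: [444.0, 159.0, 149.7]
eef_rot: [[-1.0, 0.0, -0.0], [0.0, 1.0, -0.001], [0.0, -0.001, -1.0]]
wrist_force: [-0.2, 0.3, -0.4]
gripper_width: 59.5
grip_force: 0.0
row [ 0.1   0.26 14.67] [-0.04 -0.   -0.02] j6 -78.61827403909253
```

```bash
python3 -m jog '[[[0.1,0.25,8,0,0,0,0.3],[0.1,0.25,14.6,0,0,0,0.3],[0.1,0.25,14.6,0,0,0,0.3],[0.1,0.25,14.6,0,0,0,0.3],[0.1,0.25,14.6,0,0,0,0.3],[0.1,0.25,14.6,0,0,0,1],[0.1,0.25,14.6,0,0,0,1],[0.1,0.25,14.6,0,0,0,1],[0.1,0.25,14.6,0,0,0,1],[0.1,0.25,14.6,0,0,0,1],[0.1,0.25,14.6,0,0,0,1],[0.1,0.25,14.6,0,0,0,1]]]' 40; python3 w.py 424 -299 120 180
```

```text
t: 2.1
tool_pos: [443.5, 164.7, 5.9]
eef_rot: [[-1.0, -0.001, 0.003], [-0.001, 1.0, 0.001], [-0.003, 0.001, -1.0]]
wrist_force: [-0.6, 0.9, 8.6]
gripper_width: 28.7
grip_force: 40.5
row [  1.94 -46.36 -11.45] [0.04 0.2  0.04] j6 -78.04422033852762
```

```bash
python3 -m jog '[[[0,0,-4,0,0,0,1],[0,0,-8,0,0,0,1],[2,-46.3,-11,0,0,0,1],[2,-46.3,-11,0,0,0,1],[2,-46.3,-11,0,0,0,1],[2,-46.3,-11,0,0,0,1],[2,-46.3,-11,0,0,0,1],[2,-46.3,-11,0,0,0,1],[2,-46.3,-11,0,0,0,1],[2,-46.3,-11,0,0,0,1],[2,-46.3,-11,0,0,0,1],[2,-46.3,-11,0,0,0,1]]]'; python3 w.py 424 -299 20 180
```

```text
t: 3.1
tool_pos: [423.9, -253.3, 112.3]
eef_rot: [[-1.0, -0.0, 0.001], [-0.0, 1.0, -0.001], [-0.001, -0.001, -1.0]]
wrist_force: [1.5, 0.8, -0.7]
gripper_width: 28.9
grip_force: 40.0
row [ 0.   -4.56  9.23] [-0.06  0.07  0.02] j6 -128.90543919153188
```

```bash
python3 -m jog '[[[0,-4.3,0,0,0,0,1],[0,-4.3,3,0,0,0,1],[0,-4.3,7,0,0,0,1],[0,-4.3,8.8,0,0,0,1],[0,-4.3,8.8,0,0,0,1],[0,-4.3,8.8,0,0,0,0.4],[0,-4.3,8.8,0,0,0,0.4],[0,-4.3,8.8,0,0,0,0.4],[0,-4.3,6,0,0,0,0.4],[0,-4.3,3,0,0,0,0.4],[0,-4.3,-2,0,0,0,0.2],[0,-4.3,-2,0,0,0,0.2]]]'; python3 w.py 447.5 -86 120 180
```

```text
t: 4.1
tool_pos: [427.7, -296.7, 138.4]
eef_rot: [[-1.0, -0.001, 0.008], [-0.001, 1.0, -0.008], [-0.008, -0.008, -1.0]]
wrist_force: [1.1, -1.1, 0.5]
gripper_width: 68.1
grip_force: 0.0
row [-1.99 21.08  1.69] [-0.45  0.49  0.08] j6 -132.42381943058993
```

```bash
python3 -m jog '[[[-2.2,21.1,3,0,0,0,0.1],[-2.2,21.1,3,0,0,0,0.1],[-2.2,21.1,3,0,0,0,0.1],[-2.2,21.1,3,0,0,0,0.1],[-2.2,21.1,3,0,0,0,0.1],[-2.2,21.1,3,0,0,0,0.1],[-2.2,21.1,6,0,0,0,0.1],[-2.2,21.1,6,0,0,0,0.1],[-2.2,21.1,6,0,0,0,0.1],[-2.2,21.1,6,0,0,0,0.1],[-2.2,21.1,6,0,0,0,0.1],[-2.2,21.1,6,0,0,0,0.1]]]'; python3 w.py 447.5 -86 3 180
python3 - <<'E'
from h import *
snap('top','t1'); d=load('t1');P=cloud(d)
cv2.imwrite('pics/t1c.png',cv2.resize(cv2.imread('pics/t1.png')[130:310,340:540],None,fx=3,fy=3))
m=(abs(P[...,0]-447)<200)&(abs(P[...,1]+300)<70)&(P[...,2]>8)&(P[...,2]<26)&(P[...,0]<460)&(P[...,0]>385)&(abs(P[...,1]+300)<48)
print(P[m].mean(0),m.sum())
E
```

```text
t: 5.1
tool_pos: [447.0, -84.1, 72.3]
eef_rot: [[-1.0, 0.001, 0.002], [0.001, 1.0, -0.001], [-0.002, -0.001, -1.0]]
wrist_force: [0.2, 0.1, -0.7]
gripper_width: 76.9
grip_force: 0.0
row [-0.03 -0.19  6.93] [-0.05  0.11 -0.03] j6 -109.3184739764829
[ 423.89886015 -292.49827412   17.94509787] 183
```

View pics/t1c.png

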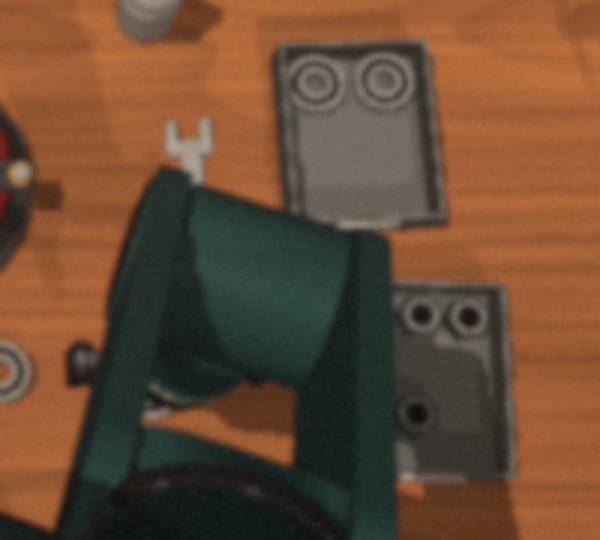

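The nut lies in the nut bin (crop (415,413)), so next is bearing b.

```bash
python3 -m jog '[[[0,-0.2,4,0,0,0,0.1],[0,-0.2,7,0,0,0,0.1],[0,-0.2,7,0,0,0,0.1],[0,-0.2,7,0,0,0,0.1],[0,-0.2,7,0,0,0,1],[0,-0.2,7,0,0,0,1],[0,-0.2,7,0,0,0,1],[0,-0.2,7,0,0,0,1],[0,-0.2,7,0,0,0,1],[0,-0.2,7,0,0,0,1],[0,-0.2,4,0,0,0,1],[0,-0.2,0,0,0,0,1]]]'; python3 w.py 602 -263 75 180
```

```text
t: 6.15
tool_pos: [444.2, -84.5, 71.0]
eef_rot: [[-1.0, -0.001, -0.005], [-0.001, 1.0, 0.002], [0.005, 0.002, -1.0]]
wrist_force: [0.5, -0.6, -1.2]
gripper_width: 45.2
grip_force: 41.8
row [-15.77 -17.86  -0.5 ] [ 0.09 -0.27  0.03] j6 -109.54898928899132
```

```bash
python3 -m jog '[[[-15.4,-17.6,-1,0,0,0,1],[-15.4,-17.6,-1,0,0,0,1],[-15.4,-17.6,-1,0,0,0,1],[-15.4,-17.6,-1,0,0,0,1],[-15.4,-17.6,-1,0,0,0,1],[-15.4,-17.6,-1,0,0,0,1],[-15.4,-17.6,1,0,0,0,1],[-15.4,-17.6,4.5,0,0,0,1],[-15.4,-17.6,4.5,0,0,0,1],[-15.4,-17.6,4.5,0,0,0,0.3],[-15.4,-17.6,4.5,0,0,0,0.3],[-15.4,-17.6,1,0,0,0,0.3]]]'; python3 w.py 460.8 31 90 180
```

```text
t: 7.15
tool_pos: [595.6, -258.3, 56.8]
eef_rot: [[-1.0, -0.001, -0.01], [-0.001, 1.0, 0.006], [0.01, 0.006, -1.0]]
wrist_force: [-0.5, -0.2, 0.1]
gripper_width: 59.5
grip_force: 0.0
row [13.49 28.96 -3.02] [ 0.32 -0.59  0.04] j6 -119.56714996934217
```

```bash
python3 -m jog '[[[0,0,-4,0,0,0,0.3],[14,29.3,-5,0,0,0,0.1],[14,29.3,-5,0,0,0,0.1],[14,29.3,-5,0,0,0,0.1],[14,29.3,-5,0,0,0,0.1],[14,29.3,-5,0,0,0,0.1],[14,29.3,-5,0,0,0,0.1],[14,29.3,-5,0,0,0,0.1],[14,29.3,-5,0,0,0,0.1],[14,29.3,-2,0,0,0,0.1],[14,29.3,0,0,0,0,0.1],[14,29.3,0,0,0,0,0.1]]]'; python3 w.py 460.8 31 3 180
python3 - <<'E'
from h import *
snap('top','t2'); 
cv2.imwrite('pics/t2c.png',cv2.resize(cv2.imread('pics/t2.png')[130:310,340:540],None,fx=3,fy=3))
E
```

```text
t: 8.15
tool_pos: [457.4, 32.9, 60.2]
eef_rot: [[-1.0, -0.003, -0.004], [-0.003, 1.0, 0.0], [0.004, 0.0, -1.0]]
wrist_force: [-0.0, -0.2, -0.0]
gripper_width: 76.7
grip_force: 0.0
row [-0.36 -0.19  5.72] [ 0.01 -0.22  0.15] j6 -94.6549410700283
```

View pics/t2c.png

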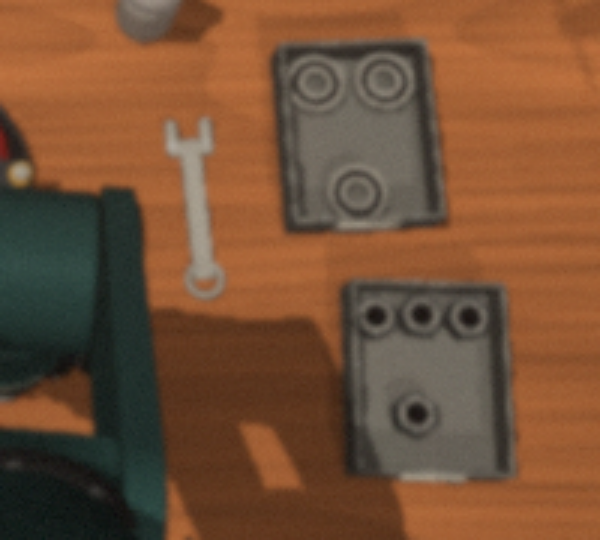

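The bearing lies in the bearing bin (crop (357,190)) and the nut in its own (415,413). Now bearing a.

```bash
python3 -m jog '[[[-0.1,-0.1,4,0,0,0,0.1],[-0.1,-0.1,5.8,0,0,0,0.1],[-0.1,-0.1,5.8,0,0,0,0.1],[-0.1,-0.1,5.8,0,0,0,1],[-0.1,-0.1,5.8,0,0,0,1],[-0.1,-0.1,5.8,0,0,0,1],[-0.1,-0.1,5.8,0,0,0,1],[-0.1,-0.1,5.8,0,0,0,1],[-0.1,-0.1,5.8,0,0,0,1],[-0.1,-0.1,3,0,0,0,1],[-0.1,-0.1,-1,0,0,0,1],[-0.1,-0.1,-4,0,0,0,1]]]'; python3 w.py 640 -261.5 95 180
```

```text
t: 9.2
tool_pos: [461.4, 30.8, 104.3]
eef_rot: [[-1.0, -0.0, 0.001], [-0.0, 1.0, -0.0], [-0.001, -0.0, -1.0]]
wrist_force: [0.2, -0.6, -1.2]
gripper_width: 44.4
grip_force: 41.6
row [-17.84 -29.24   0.96] [-0.01  0.08  0.03] j6 -94.77151786469928
```

```bash
python3 -m jog '[[[-18.4,-29.2,0.5,0,0,0,1],[-18.4,-29.2,0.5,0,0,0,1],[-18.4,-29.2,0.5,0,0,0,1],[-18.4,-29.2,0.5,0,0,0,1],[-18.4,-29.2,0.5,0,0,0,1],[-18.4,-29.2,0.5,0,0,0,1],[-18.4,-29.2,0.5,0,0,0,1],[-18.4,-29.2,0.5,0,0,0,1],[-18.4,-29.2,0.5,0,0,0,1],[-18.4,-29.2,4,0,0,0,1],[-18.4,-29.2,7.5,0,0,0,1],[-18.4,-29.2,7.5,0,0,0,1]]]'; python3 w.py 645 -261.5 25 180; python3 -m jog '[[[0,0,0,0,0,0,0.3],[0,0,0,0,0,0,0.3],[0,0,0,0,0,0,0.3],[0,0,-4,0,0,0,0.3],[0,0,-8,0,0,0,0.3],[0,0,-12,0,0,0,0.3]]]'; python3 w.py 443.5 312 200 180
```

```text
t: 10.2
tool_pos: [641.8, -259.8, 21.9]
eef_rot: [[-1.0, 0.0, -0.007], [0.0, 1.0, 0.003], [0.007, 0.003, -1.0]]
wrist_force: [-1.6, 0.0, -1.1]
gripper_width: 44.6
grip_force: 43.5
row [-0.32 -0.17 -0.32] [ 0.2  -0.4  -0.01] j6 -117.72580860918245
t: 10.7
tool_pos: [645.4, -260.7, 149.5]
eef_rot: [[-1.0, -0.001, 0.001], [-0.001, 1.0, -0.001], [-0.001, -0.001, -1.0]]
wrist_force: [0.3, -0.1, -0.4]
gripper_width: 59.8
grip_force: 0.0
row [20.12 57.29 -5.1 ] [-0.03  0.05  0.06] j6 -117.72952658744958
```

```bash
cat > ortho.py <<'E'
from h import *
def ortho(d,img,cx,cy,z,half,n):
    g=np.linspace(-half,half,n); x,y=np.meshgrid(cx-g,cy-g,indexing='ij') # up=+x, left=+y
    W=np.stack([x,y,np.full_like(x,z)],-1).reshape(-1,3)
    R=np.array(d['attitude']); K=np.array([[d['fx'],0,d['cx']],[0,d['fy'],d['cy']],[0,0,1]],float)
    p,_=cv2.projectPoints(W,cv2.Rodrigues(R.T)[0],-R.T@np.array(d['eye']),K,np.array(d['D'],float))
    p=p.reshape(n,n,2).astype(np.float32)
    return cv2.remap(img,p[...,0],p[...,1],cv2.INTER_CUBIC)
def avg(name,k):
    ds=[r.get_image(name) for _ in range(k)]
    d=dict(ds[0]); d['pixels']=np.mean([x['pixels'] for x in ds],0).astype(np.uint8)
    zz=np.array([x['range_z'] for x in ds],float); zz[zz==0]=np.nan; d['range_z']=np.nan_to_num(np.nanmedian(zz,0)); return d
E
python3 - <<'E'
from ortho import *
T=avg('top',6); S=avg('scene',6)
for n,d in(('top',T),('scene',S)): np.savez(f'pics/a{n}.npz',**{k:np.array(v) for k,v in d.items()})
f=lambda d,x,y,z,h:ortho(d,d['pixels'][:,:,::-1].copy(),x,y,z,h,260)
row1=np.hstack([f(T,443,312,109,35),f(T,614.5,100.5,80,35),f(T,635,-261,10,90)])
row2=np.hstack([f(S,443,314,90,50),f(S,614.5,100.5,80,35),f(S,635,-261,10,90)])
cv2.imwrite('pics/or.png',np.vstack([row1,row2]))
for d in(T,S):
    P=cloud(d); m=(abs(P[...,0]-443)<30)&(abs(P[...,1]-313)<30)&(P[...,2]>103)&(P[...,2]<112)
    q=P[m][:,:2].astype(np.float32); print(m.sum(),cv2.minAreaRect(q),q.mean(0))
    for b,zr in ((100,(76,85)),):
        m=(abs(P[...,0]-614)<35)&(abs(P[...,1]-100)<35)&(P[...,2]>zr[0])&(P[...,2]<zr[1]); q=P[m][:,:2].astype(np.float32)
        print('hub',cv2.minEnclosingCircle(cv2.convexHull(q)),cv2.fitEllipse(cv2.convexHull(q)))
E
```

```text
106 ((443.8441162109375, 314.08837890625), (19.845996856689453, 29.771251678466797), 73.34786987304688) [443.2276 313.427 ]
hub ((615.7811889648438, 101.38207244873047), 30.080678939819336) ((615.7820434570312, 101.23539733886719), (59.266353607177734, 59.81303024291992), 2.760089874267578)
66 ((442.6431579589844, 313.3417663574219), (20.91274642944336, 30.355649948120117), 71.08220672607422) [445.36194 315.89847]
hub ((614.1068725585938, 98.63439178466797), 30.490345001220703) ((614.1452026367188, 98.99459075927734), (58.700801849365234, 60.08817672729492), 132.3815155029297)
```

View pics/or.png

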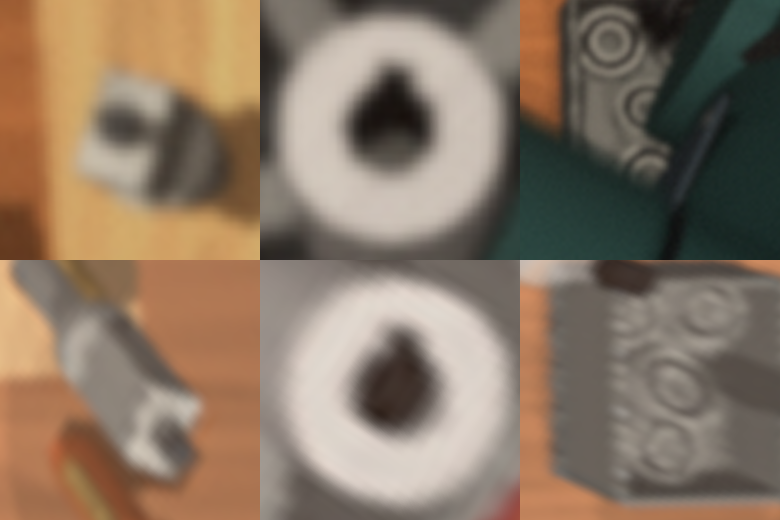

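Both bearings lie in the bearing bin (third column, three rings visible). The keyed arbor's axis runs at about -17° with the key towards +x, and the keyway is at about -5°. Hub is about (615,100), arbor about (443.3,313.7).

```bash
python3 -m jog '[[[20.2,57.4,-4,0,0,17,0.3],[20.2,57.4,-4,0,0,17,0.3],[20.2,57.4,-4,0,0,17,0.3],[20.2,57.4,-4,0,0,17,0.3],[20.2,57.4,-4,0,0,17,0.3],[20.2,57.4,-4,0,0,17,0.3],[20.2,57.4,-4,0,0,17,0.3],[20.2,57.4,-4,0,0,17,0.3],[20.2,57.4,-4,0,0,17,0.3],[20.2,57.4,-4,0,0,17,0.3],[20.2,57.4,-4,0,0,17,0.3],[20.2,57.4,-4,0,0,17,0.3]]]'; python3 w.py 443.3 313.7 180 163;  python3 - <<'E'
from ortho import *
for n,c in(('atop',(615.8,101.3)),('ascene',(614.1,98.9))):
    d=load(n); d={k:(v if v.ndim else v.item()) for k,v in d.items()}
    g=cv2.cvtColor(ortho(d,d['pixels'],*c,80,35,701),cv2.COLOR_RGB2GRAY)  # 0.1 mm/px
    pol=cv2.warpPolar(g,(300,720),(350,350),300,cv2.WARP_POLAR_LINEAR)
    for a in(145,155,165):
        p=pol[:,a-5:a+5].mean(1); w=np.clip(np.median(p)-15-p,0,None); th=np.radians(np.arange(720)/2)
        v=(w*np.exp(1j*th)).sum(); # image angle: 0=right(-y), 90=down(-x)
        ia=np.angle(v); print(n,a/10,'yaw',np.degrees(np.arctan2(-np.cos(ia),-np.sin(ia))),w.max())
    m=cv2.morphologyEx((g<110).astype(np.uint8),cv2.MORPH_OPEN,np.ones((9,9))); print('dark centroid',[ (c[0]+35-0.1*t[0].mean(), c[1]+35-0.1*t[1].mean()) for t in [np.nonzero(m[150:550,150:550])] ])
E
```

```text
t: 12.3
tool_pos: [478.3, 211.1, 178.9]
eef_rot: [[-0.956, 0.292, -0.0], [0.292, 0.956, -0.0], [0.0, -0.0, -1.0]]
wrist_force: [1.3, 1.0, 0.2]
gripper_width: 59.8
grip_force: 0.0
row [ 6.35  8.79 -0.11] [-0.02 -0.02  0.02] j6 -56.76965245554152
atop 14.5 yaw -10.854728919486611 62.449999999999974
atop 15.5 yaw -10.247426084296494 55.849999999999994
atop 16.5 yaw -10.180588277443237 39.80000000000001
dark centroid [(np.float64(631.6812344361437), np.float64(115.27774146211314))]
ascene 14.5 yaw -8.625926805680757 88.60000000000001
ascene 15.5 yaw -7.81010888349898 83.39999999999999
ascene 16.5 yaw -7.167405740187956 69.89999999999999
dark centroid [(np.float64(630.3832859765143), np.float64(113.72271870049536))]
```

```bash
python3 -m jog '[[[6.3,8.8,0,0,0,0,0.3],[6.3,8.8,0,0,0,0,0.3],[6.3,8.8,0,0,0,0,0.3],[6.3,8.8,3,0,0,0,0.3],[6.3,8.8,3,0,0,0,0.3],[6.3,8.8,3,0,0,0,0.3]]]'; python3 w.py 443.3 313.7 78 163;  python3 - <<'E'
from ortho import *
S=snap('scene','s3')
cv2.imwrite('pics/s3c.png',cv2.resize(cv2.imread('pics/s3.png')[150:300,320:480],None,fx=4,fy=4,interpolation=cv2.INTER_CUBIC))
E
```

```text
t: 12.8
tool_pos: [443.1, 311.3, 147.6]
eef_rot: [[-0.957, 0.291, -0.004], [0.291, 0.957, -0.003], [0.003, -0.004, -1.0]]
wrist_force: [-0.6, -0.6, 0.5]
gripper_width: 59.9
grip_force: 0.0
row [0.03 0.27 6.96] [-0.22 -0.19  0.09] j6 -45.28251801051133
```

View pics/s3c.png

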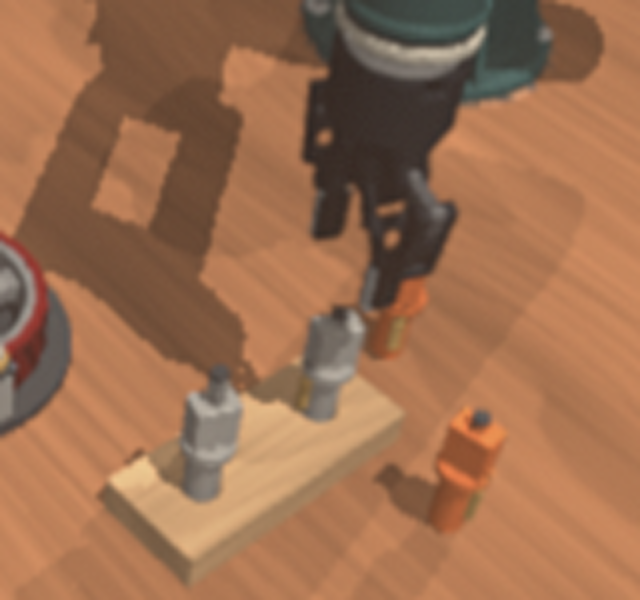

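The crop confirms the keyed steel arbor at (335,360) with brass key at (305,390), and the open fingers standing over it. I'll descend and grip.

```bash
python3 -m jog '[[[0,0.1,4,0,0,0,0.3],[0,0.1,7.0,0,0,0,0.3],[0,0.1,7.0,0,0,0,0.3],[0,0.1,7.0,0,0,0,0.3],[0,0.1,7.0,0,0,0,1],[0,0.1,7.0,0,0,0,1],[0,0.1,7.0,0,0,0,1],[0,0.1,7.0,0,0,0,1],[0,0.1,7.0,0,0,0,1],[0,0.1,7.0,0,0,0,1],[0,0.1,7.0,0,0,0,1],[0,0.1,7.0,0,0,0,1]]]' 100
python3 - <<'E'
from h import *
o=r.get_obs(); print(o['tool_pos'],o['wrist_force'],o['torque'])
E
```

```text
t: 13.85
tool_pos: [446.5, 313.3, 81.1]
eef_rot: [[-0.957, 0.291, 0.003], [0.291, 0.957, 0.001], [-0.003, 0.002, -1.0]]
wrist_force: [-1.1, -1.7, 8.0]
gripper_width: 18.4
grip_force: 97.7
[446.46255936 313.30849045  81.12980624] [-1.05072518 -1.71106284  7.98232852] [-0.41893155  0.09353626 -0.03868117]
```

```bash
python3 -m jog '[[[0,0,-3,0,0,0,1],[0,0,-6,0,0,0,1],[0,0,-9,0,0,0,1],[-22.6,-15.5,-9,0,0,-8,1],[-22.6,-15.5,-9,0,0,-8,1],[-22.6,-15.5,-9,0,0,-8,1],[-22.6,-15.5,-9,0,0,-8,1],[-22.6,-15.5,-9,0,0,-8,1],[-22.6,-15.5,-9,0,0,-8,1],[-22.6,-15.5,-9,0,0,-8,1],[-22.6,-15.5,-9,0,0,-8,1],[-22.6,-15.5,-9,0,0,-8,1]]]'; python3 -m jog '[[[0,0,0,0,0,0,1],[0,0,0,0,0,0,1]]]'
cat > al.py <<'E'
from ortho import *
o=r.get_obs(); print(o['tool_pos'],o['wrist_force'],o['gripper_width'])
for n,h in(('top',(615.8,101.3)),('scene',(614.1,98.9))):
    d=avg(n,4); P=cloud(d); cv2.imwrite(f'pics/al_{n}.png',d['pixels'][:,:,::-1])
    m=(np.hypot(P[...,0]-h[0],P[...,1]-h[1])<40)
    for lo,hi in((88,102),(104,120),(120,140),(140,150),(152,164)):
        q=P[m&(P[...,2]>lo)&(P[...,2]<hi)]
        if len(q)>5: print(n,lo,len(q),'x',q[:,0].min().round(1),q[:,0].max().round(1),'y',q[:,1].min().round(1),q[:,1].max().round(1))
E
python3 al.py
```

```text
t: 14.85
tool_pos: [616.8, 97.2, 169.1]
eef_rot: [[-0.987, 0.159, 0.0], [0.159, 0.987, -0.0], [-0.0, -0.0, -1.0]]
wrist_force: [-0.7, 0.8, -3.5]
gripper_width: 18.2
grip_force: 100.3
t: 15.02
tool_pos: [614.7, 99.7, 168.9]
eef_rot: [[-0.988, 0.155, -0.001], [0.155, 0.988, 0.0], [0.002, 0.0, -1.0]]
wrist_force: [-0.1, 0.1, -4.7]
gripper_width: 18.8
grip_force: 100.3
[614.74168429  99.7298505  168.90379647] [-0.1478744   0.05284172 -4.68508235] 18.842312122577372
top 152 21 x 598.7 608.5 y 85.5 117.6
scene 104 35 x 602.1 623.6 y 97.3 111.0
scene 120 60 x 602.5 627.6 y 94.4 111.0
scene 140 28 x 603.4 627.6 y 94.8 111.2
scene 152 52 x 599.9 629.3 y 90.3 117.2
```

```bash
cat > fit.py <<'E'
from ortho import *
from scipy.optimize import least_squares
import sys
h=(614.1,98.9); o=r.get_obs(); tz=o['tool_pos'][2]; print(o['tool_pos'])
P=cloud(avg('scene',8)); m=np.hypot(P[...,0]-h[0],P[...,1]-h[1])<32
off=tz-169
for lo,hi,R in((102,112,12),(112,143,12),(102,143,12)):
    q=P[m&(P[...,2]>lo+off)&(P[...,2]<hi+off)]
    f=least_squares(lambda c:np.hypot(q[:,0]-c[0],q[:,1]-c[1])-R,h,loss='soft_l1',f_scale=.7)
    print(lo,len(q),np.round(f.x-h,2),'rms',np.sqrt(np.mean(f.fun**2)).round(2))
# hub side cylinder check: fit r=30 hub to side points
m=np.hypot(P[...,0]-h[0],P[...,1]-h[1])<34
q=P[m&(P[...,2]>50)&(P[...,2]<76)&((P[...,0]-h[0])*.52+(P[...,1]-h[1])*.85>15)]
f=least_squares(lambda c:np.hypot(q[:,0]-c[0],q[:,1]-c[1])-30,h,loss='soft_l1',f_scale=.7); print('hubside',len(q),np.round(f.x-h,2))
E
python3 fit.py
```

```text
[615.91525815  99.23955684 169.08998044]
102 13 [-2.63 -1.28] rms 0.69
112 82 [-1.91 -1.37] rms 1.24
102 95 [-2.03 -1.35] rms 1.21
hubside 126 [-0.18 -0.72]
```

```bash
python3 -m jog '[[[-0.17,0.09,0.5,0,0,0,1],[-0.17,0.09,1.2,0,0,0,1],[-0.17,0.09,1.8,0,0,0,1],[-0.17,0.09,2.2,0,0,0,1],[-0.17,0.09,2.5,0,0,0,1],[-0.17,0.09,2.8,0,0,0,1],[-0.17,0.09,3.1,0,0,0,1],[-0.17,0.09,3.3,0,0,0,1],[-0.17,0.09,3.3,0,0,0,1],[-0.17,0.09,3.3,0,0,0,1]]]'
python3 - <<'E'
from h import *
o=r.get_obs(); print(o['tool_pos'],o['wrist_force'],o['torque'])
E
```

```text
t: 16.65
tool_pos: [617.9, 99.5, 136.0]
eef_rot: [[-0.988, 0.156, -0.0], [0.156, 0.988, -0.0], [0.0, -0.0, -1.0]]
wrist_force: [0.5, 0.4, -4.2]
gripper_width: 18.6
grip_force: 100.3
[617.88559608  99.45010595 136.00481085] [ 0.46019917  0.44483833 -4.24880074] [-0.05502618 -0.02048847  0.02828414]
```

```bash
python3 -m jog '[[[0,0,0.3,0,0,0,1],[0,0,0.6,0,0,0,1],[0,0,0.8,0,0,0,1],[0,0,1,0,0,0,1],[0,0,1,0,0,0,1],[0,0,1,0,0,0,1]]]'
python3 - <<'E'
from h import *
o=r.get_obs(); print(o['tool_pos'],o['wrist_force'],o['torque'])
E
```

```text
t: 17.15
tool_pos: [617.7, 99.4, 125.8]
eef_rot: [[-0.988, 0.156, -0.0], [0.156, 0.988, -0.0], [0.0, -0.0, -1.0]]
wrist_force: [0.5, -0.2, -4.1]
gripper_width: 18.1
grip_force: 100.3
[617.73327298  99.44295059 125.79591297] [ 0.46267319 -0.19323941 -4.11851712] [-0.00431652 -0.00546997 -0.00893324]
```

```bash
python3 -m jog '[[[0,0,0.3,0,0,0,1],[0,0,0.6,0,0,0,1],[0,0,0.9,0,0,0,1],[0,0,1.2,0,0,0,1],[0,0,1.5,0,0,0,1],[0,0,1.5,0,0,0,1],[0,0,1.5,0,0,0,1]]]'
python3 - <<'E'
from h import *
o=r.get_obs(); print(o['tool_pos'],o['wrist_force'],o['torque'])
E
```

```text
t: 17.73
tool_pos: [617.8, 99.4, 110.7]
eef_rot: [[-0.988, 0.156, -0.001], [0.156, 0.988, -0.0], [0.0, -0.0, -1.0]]
wrist_force: [0.5, -0.5, -4.8]
gripper_width: 18.4
grip_force: 100.2
[617.75835943  99.41322379 110.71685862] [ 0.46926183 -0.46965986 -4.81521507] [ 0.02496084  0.00956128 -0.01810194]
```

The key went straight into the keyway. I'll press on against the spring.

```bash
python3 -m jog '[[[0,0,0.4,0,0,0,1],[0,0,0.8,0,0,0,1],[0,0,1.1,0,0,0,1],[0,0,1.3,0,0,0,1],[0,0,1.5,0,0,0,1],[0,0,1.6,0,0,0,1],[0,0,1.7,0,0,0,1],[0,0,1.8,0,0,0,1],[0,0,1.8,0,0,0,1],[0,0,1.8,0,0,0,1]]]'
python3 - <<'E'
from h import *
o=r.get_obs(); print(o['tool_pos'],o['wrist_force'],o['torque'])
E
```

```text
t: 18.57
tool_pos: [618.0, 99.4, 94.3]
eef_rot: [[-0.988, 0.156, 0.001], [0.156, 0.988, -0.0], [-0.001, -0.0, -1.0]]
wrist_force: [-4.3, -0.7, 8.6]
gripper_width: 18.4
grip_force: 102.2
[618.02339229  99.37227206  94.30213191] [-4.27128619 -0.7138443   8.64096918] [-0.13825949  0.76271397 -0.02440399]
```

```bash
python3 -m jog '[[[0,0,0.1,0,0,0,1],[0,0,0.2,0,0,0,1],[0,0,0.2,0,0,0,1],[0,0,0.2,0,0,0,1],[0,0,0.2,0,0,0,1]]]'
python3 - <<'E'
from ortho import *
o=r.get_obs(); print(o['tool_pos'],o['wrist_force'],o['torque'])
d=avg('scene',4); cv2.imwrite('pics/end.png',cv2.resize(d['pixels'][170:270,230:350,::-1],None,fx=5,fy=5,interpolation=cv2.INTER_CUBIC))
E
```

```text
t: 18.98
tool_pos: [618.1, 99.4, 94.2]
eef_rot: [[-0.988, 0.156, 0.001], [0.156, 0.988, -0.0], [-0.001, -0.0, -1.0]]
wrist_force: [-8.2, -1.1, 22.4]
gripper_width: 18.4
grip_force: 104.3
[618.08511104  99.36168605  94.20439229] [-8.16200048 -1.14914922 22.40260837] [-0.1485912   1.61949606  0.08508802]
```

View pics/end.png

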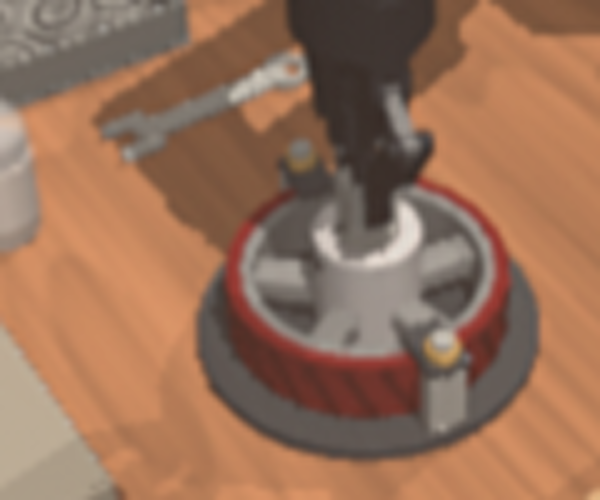

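The picture shows the collar seated on the hub face at about (365,240). The TCP stopped at 94.2 mm, against 94.1 predicted for home, and the force rises without further travel. I'm handing it in.

```bash
python3 -c "
from cell import r
print(r.hand_in())"
```

```text
the job is handed in; nothing more can be done
None
```

The job is handed in, with no verdict returned: both bearings and the nut are in the bins of their kind, and the keyed arbor is pressed home in the hub with the key in the keyway, still gripped.

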